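Jack up under the hanging canister and release it

ROBOT

A 6-joint arm with a two-finger parallel gripper is mounted at the origin on a cart in front of the work surface, level with it; the furniture and walls round the work are solid. World frame = base frame: x ahead of the robot, y to its left, z up, the work surface at z = 0. Lengths are in m, angles in rad, forces in N, time in s.
With the tool pointing down it reaches from about 0.375 to 0.925 m from the base axis. Payload 5.7 kg.
Tool frame: the origin (TCP) lies between the finger pads, 19 mm behind the fingertips; this is the grasp point; z points along the fingers, y is the line along which they close (so a half turn about z gives the same grasp; the last joint's range is limited). The gripper opens to 88 mm and grips with 3 to 60 N. Pads are 20 mm wide; open, the fingers measure 115 mm over their backs; the gripper's body (75 mm by 178 mm) begins 61 mm behind the grasp point.
Start: joints at [0.989, 0.359, 1.51, -0, 1.272, -0.115], TCP at [0.27, 0.536, 0.241] pointing down, gripper open.
Joint ranges: [-2.97, 2.97], [-1.01, 2.36], [0.21, 2.38], [-0.96, 4.11], [0.2, 2.71], [-2.98, 2.98]. Speed limits (rad/s): [2.39, 2.39, 3.14, 3.14, 3.14, 3.14].

INTERFACE

Orientations are given as a 3x3 rotation matrix whose columns are the frame's x, y, z axes.
In Python, from workcell import monitor, optics, close_job gives the robot as it stands. The module is installed in compiled form; this text tells all that it offers.
- The arm moves only by the tool apply_moves, never from a script. Its argument "increments" is text: rows parted by semicolons, each of 4 numbers parted by spaces: the shift along the tool's x, y, z scaled (see below), then the turn about the tool's z scaled (see below). In form: tx ty tz roll; .... A call has 1 to 10 rows; each row shifts and turns the commanded pose from where the row before left it, along the tool's axes as they then stand; what a row does not reach is not made up. The controller multiplies each number of a shift by 50 cm and each number of a turn by 90 degrees. A row lasts 1/8 s, in which the tool goes at most 62.5 mm and 10.7 degrees, less where a joint would pass 70% of its speed; a pose out of reach is approached as far as the arm can. A call with a number of a shift or a turn outside -1 to 1 is refused whole. A call with a gripper value outside its range is refused whole. "hand" is the opening, from -1 (shut) to 1 (fully open), set as the call begins (left out, the last holds). The fingers move at their own pace and stop on an object; the grip force is fixed at half the most. Time passes only in rows, so rows that do not move let the fingers close. It gives the time, the measured TCP pose, the force, the opening and the grip force at its end, in the units of the state.
- monitor.sense(): the state, without advancing time (a new reading comes with each control period).
- optics.grab_frame(name): name is "side" or "top" or "wrist"; returns the picture (480x640x3 uint8, red, green, blue); there is no depth.
- optics.camera_model(name): a dict with "mtx" (3x3 intrinsics, pixels), "k1" (the pictures are not rectified: a ray, as slopes to the right and down, at radius r is drawn at 1 + k1 r^2 times it, then the intrinsics apply), "origin" and "orientation" of the camera in the world. Camera axes: x right, y down, z forward; pixel columns grow to the right and rows downward; lengths in m; the calibration is good to about 2 mm. A picture is of the moment at which its call begins: read the wrist's pose just before it. camera_model takes no time and is no camera call; for the wrist camera it gives the pose at the moment of the call.
- close_job(): hands the job in; it is judged then, once.
The state is a dict: "clock": time; "joint_pos": joint angles; "joint_velocities": joint speeds; "joint_efforts": joint torques, N m; "tool_pos": TCP position; "ee_rot": TCP orientation; "force": force on the tool from outside, world axes, zero at the start; "ft_torque": the same for the moment, N m; "gripper_width": opening from 0.0 (shut) to 1.0 (fully open); "grip_force": force on a finger pad.
Only numpy, scipy, OpenCV 4.12 (cv2) and the standard library are available. Lean on these libraries where they do the work, as an engineer would, in place of code of your own. Each camera call takes 0.05 s, during which the arm holds its last target. There are 200 camera calls.

TASK

The steel canister hangs by its collar in the quick-release head of the stand. First turn the lab jack's knob until the platform just touches the canister's underside, pushing it up by no more than about 3 mm; then pinch the head's two side buttons fully together and, still pinching, lift the head well clear (at least 40 mm up its post), so that the canister stays standing on the jack. Do not let the canister drop or be carried up, and leave the things around the stand where they are.

Things in the scene. Friction and masses are not known exactly. Their poses are not given: they have to be found in the camera images.
- stand: Fixed grey base plate 200 x 130 x 8 mm on the worktop, carrying jack, knob, and a steel post (14 mm thick, 270 mm high) with the release head. Origin on the worktop under the platform's centre. In its frame (x away from the robot at yaw 0, y left, z up): post at x = +100 mm; at y = +140 mm a grey drive box 44 x 44 x 50 mm high with the knob on top.
- knob_grip (a point): Point on the axis of the round black knurled knob (38 mm diameter, vertical axis, 56 to 90 mm above the worktop), 76 mm above the worktop: a good TCP position. Grip from above across the diameter, in any yaw. Head and canister stand 140 mm away in the stand's -y direction; keep a wide gripper body clear of them.
- jack_knob (a joint): Knob angle (rad), 0 to 4.5. Grows when the knob is turned clockwise seen from above; every rad raises the platform by 4 mm. It is stiff (0.08 N m) and self-locking: it stays where it is left.
- platform_top (a point): Centre of the top face of the jack's square aluminium platform (96 x 96 mm). It is 75 mm above the worktop at knob angle 0 and rises straight up, 18 mm at most.
- canister: Loose round steel canister, about 0.3 kg, 74 mm high: body 52 mm diameter, 48 mm high; neck 16 mm; collar 32 mm diameter, 64 to 70 mm above the underside. Origin: centre of its underside, z up. It hangs by the collar on the head's two jaws over the platform's middle, underside 88 mm above the worktop, 5 to 13 mm of air below. 8 mm of free height above it.
- release_head (a joint): Height (m) of the release head above its lowest position, 0 to 0.06. The head slides up the post with about 6 N of friction plus 2.5 N of weight, and stays where it is left.
- head_center (a point): Centre of the release head: a grey block 54 (x) x 36 (y) x 26 mm high with a black button on each y side. This point lies midway between the buttons at their mid height, 185 mm above the worktop while the head is down; it moves with the head. Nothing is above the head.
- button_left (a joint): How far (m) the +y button is pressed, 0 to 0.013; spring of 4 N at rest, 9 N fully pressed. Each button moves one jaw outward from the canister's neck; both must be pressed by at least 11 mm to free the collar. The jaws spring back when let go.
- button_right (a joint): The same for the -y button.
- button_left_face (a point): Centre of the outer face of the +y button (22 wide x 20 mm high); at rest 32 mm from head_center along the stand's +y, 19 mm when fully pressed. The two faces are 64 mm apart at rest, 38 mm pressed. The jaws lie 33 mm lower; fingertips up to 25 mm below this point clear them.
- button_right_face (a point): The same on the -y side.
- dish: Bystander: flat round plastic dish, 60 mm diameter, 16 mm high, in front of the stand. Origin at the centre of its underside.
- jar: Bystander: sample jar with yellow cap, 51 mm diameter, 79 mm high, to the right of the stand. Origin under its centre.
- capped_tube: Bystander: upright capped tube, 34 mm diameter, 114 mm high, to the right of the stand. Origin under its centre.
- timer: Bystander: flat white timer 64 x 68 x 18 mm, in front of the stand. Origin under its centre.
- marker: Bystander: marker pen, 122 mm long, lying to the right of the jar. Origin under its centre.
- platform: The jack's platform itself; origin on its axis, 12 mm below its top face.
There are look-alikes about, which are no part of the job. Of the things like the canister, leave any that is green, orange or pink; of the rest the smaller one is meant.

How it is judged:
By the outcome, as a careful person would: the job done as asked, in the order asked, and still so for the second after the job is handed in, with the robot touching nothing.
It also fails if it takes over 72 s, if anything falls off the work surface, if the arm or the gripper's body presses on something with over 40 N, if the wrist force passes 120 N, or if a joint passes its speed limit or range.

## Working session

There is one attempt and no reset: what is moved stays moved. The work goes in short steps, Python scripts to look and compute and a tool call to move; the robot and the scene stay as the last step left them, time stands still between calls to the robot, and variables do not carry over. Pictures are saved under pics/ and viewed, at most 10 in all, crops included, and the job is handed in when it is done.

Besides the shell and the picture viewer there is one more tool, called after "Request:" by a JSON object that holds its "op" and its "data", one argument or row to a line. apply_moves: Moves the arm, as the interface text tells. Shifts and turns lie within -1 to 1; 1 stands for 50 cm of shift or 90 degrees of turn. Its arguments: {"type":"object","properties":{"increments":{"type":"string"},"hand":{"type":"number"}},"required":["increments"]}

```bash
mkdir -p pics
cat > h.py <<'E'
import numpy as np, cv2
from workcell import monitor, optics, close_job
def ray(name,u,v,m=None):
    m=m or optics.camera_model(name); K=np.array(m["mtx"]);k=m["k1"]
    d=np.array([(u-K[0,2])/K[0,0],(v-K[1,2])/K[1,1]]); s=d.copy()
    for _ in range(30): s=d/(1+k*(s@s))
    r=np.array(m["orientation"])@np.array([s[0],s[1],1.]); return np.array(m["origin"]),r
def at_z(name,u,v,z,m=None):
    o,r=ray(name,u,v,m); return o+r*(z-o[2])/r[2]
def proj(name,p,m=None):
    m=m or optics.camera_model(name); K=np.array(m["mtx"])
    c=np.array(m["orientation"]).T@(np.array(p)-np.array(m["origin"])); s=c[:2]/c[2]; s=s*(1+m["k1"]*(s@s))
    return np.array([K[0,0]*s[0]+K[0,2],K[1,1]*s[1]+K[1,2]])
def save(name,f):
    im=optics.grab_frame(name); cv2.imwrite(f,im[:,:,::-1]); return im
E
python3 - <<'E'
from h import *
for n in("top","side"):
    save(n,f"pics/{n}0.png"); m=optics.camera_model(n); print(n,m)
print(monitor.sense())
E
```

```text
top {'mtx': array([[598.06769212,   0.        , 316.17471374],
       [  0.        , 598.06769212, 244.04743999],
       [  0.        ,   0.        ,   1.        ]]), 'k1': -0.1861772209024384, 'origin': array([ 0.45845254, -0.18592501,  1.33508656]), 'orientation': array([[ 0.02240379, -0.99696129,  0.0746074 ],
       [-0.99971626, -0.02294455, -0.00639877],
       [ 0.00809116, -0.07444287, -0.99719245]])}
side {'mtx': array([[507.39667694,   0.        , 312.98817279],
       [  0.        , 507.39667694, 246.5191085 ],
       [  0.        ,   0.        ,   1.        ]]), 'k1': 0.027553114160289206, 'origin': array([ 0.18038167, -0.89667022,  0.54918315]), 'orientation': array([[ 0.89303275, -0.19721499,  0.40447344],
       [-0.44984831, -0.4139465 ,  0.79138157],
       [ 0.01135806, -0.88868135, -0.45838461]])}
{'clock': 0.1, 'joint_pos': array([ 9.88902257e-01,  3.59453510e-01,  1.51129496e+00, -3.95065861e-05,
        1.27249048e+00, -1.15119153e-01]), 'joint_velocities': array([ 2.41877841e-05, -2.06442876e-04, -5.04353287e-03, -1.48498287e-04,
        3.07880116e-04, -1.49647890e-04]), 'joint_efforts': array([-4.96358844e-04, -5.16353130e+01, -2.71408653e+01,  6.77212654e-02,
        2.76926154e-02, -3.01730097e-05]), 'tool_pos': array([0.26971607, 0.53531562, 0.24059252]), 'ee_rot': array([[-8.93029418e-01,  4.49997441e-01, -8.73267237e-04],
       [ 4.49998263e-01,  8.93028339e-01, -1.39610503e-03],
       [ 1.51608698e-04, -1.63973160e-03, -9.99998644e-01]]), 'force': array([ 0.02448171, -0.09114864,  0.69336557]), 'ft_torque': array([-0.01056424,  0.01119577,  0.00367375]), 'grip_force': 0.0, 'gripper_width': 1.0021236330181165}
```

View pics/top0.png

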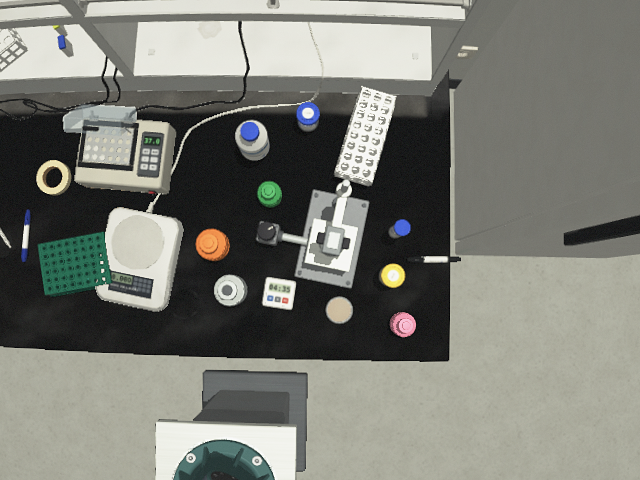

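View pics/side0.png

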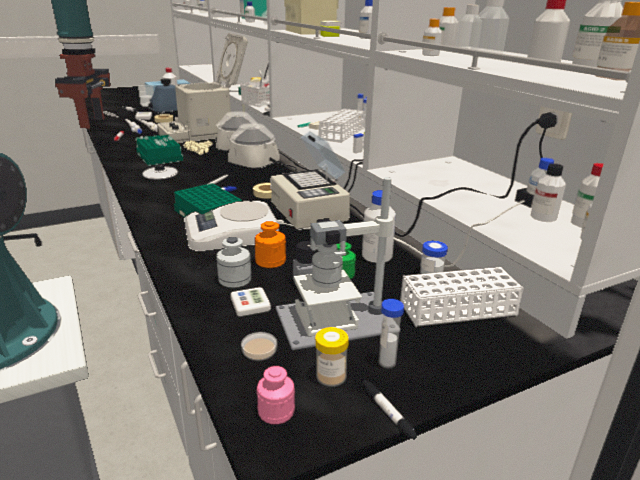

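Candidates for the canister: the one hanging under the head (top ~332,240; side 327,268), the larger grey one (top 230,290), orange (212,245), green (269,194) and pink (403,324). I choose the hanging one in the stand, since it is grey and smaller. Next I take a close crop to check this and measure from it.

Run:
```python
from h import *
im=cv2.imread("pics/top0.png")[175:295,245:405]
cv2.imwrite("pics/topc.png",cv2.resize(im,None,fx=5,fy=5,interpolation=cv2.INTER_CUBIC))
im=cv2.imread("pics/side0.png")[205:345,265:405]
cv2.imwrite("pics/sidec.png",cv2.resize(im,None,fx=4.2,fy=4.2,interpolation=cv2.INTER_CUBIC))
```

```text
(no output)
```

View pics/topc.png

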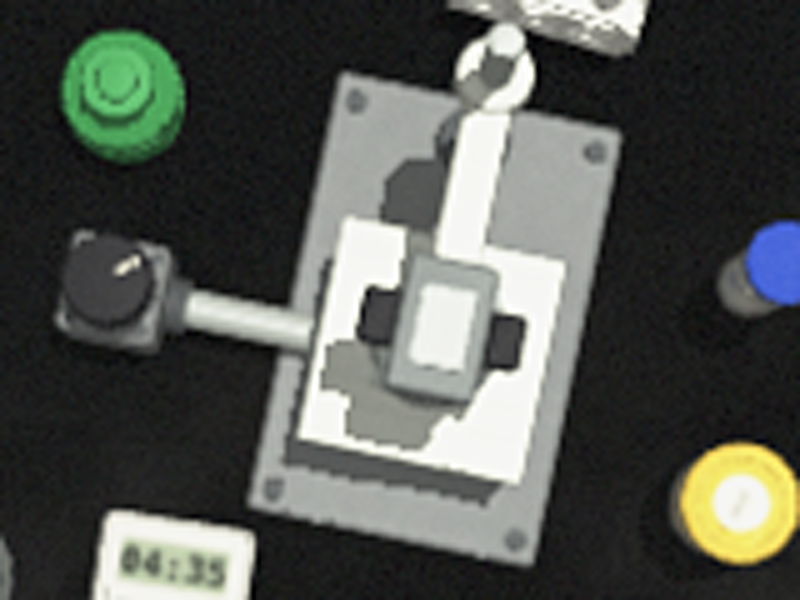

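View pics/sidec.png

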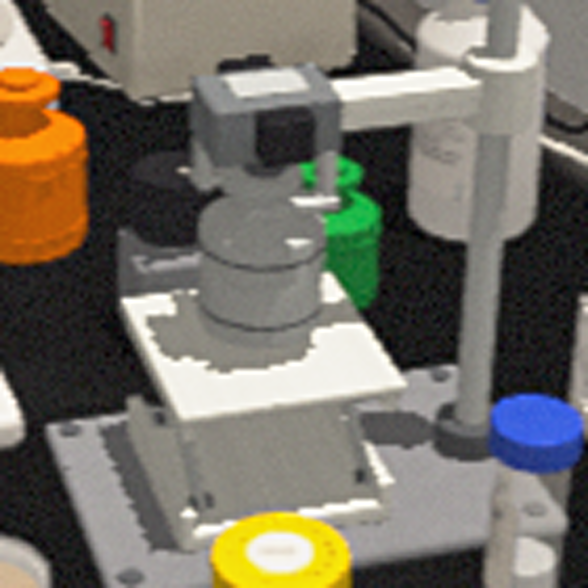

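The close crops confirm it: a grey canister hangs in the head over the white platform. In the top crop the knob is at about (107,280) and the head at (440,328). Next I fit the stand's pose.

```bash
cat > fit.py <<'E'
from h import *
from scipy.optimize import least_squares
m=optics.camera_model("top"); ms=optics.camera_model("side")
f=lambda c:np.array([245+(c[0]+.5)/5-.5,175+(c[1]+.5)/5-.5])
fs=lambda c:np.array([265+(c[0]+.5)/4.2-.5,205+(c[1]+.5)/4.2-.5])
base=[(342,73),(620,130),(530,566),(249,505)]; bl=[(1,1),(1,-1),(-1,-1),(-1,1)]
plat=[(345,217),(565,262),(520,485),(297,437)]
platS=[(122,300),(183,420),(406,383)]; pl=[(-1,1),(-1,-1),(1,-1)]
def res(q,full=False):
    x,y,t,bx,ph=q; c,s=np.cos(t),np.sin(t); W=lambda a,b,z:[x+c*a-s*b,y+s*a+c*b,z]
    r=[]
    for o,l in zip(base,bl): r.append(proj("top",W(bx+.1*l[0],.065*l[1],.008),m)-f(o))
    for o,l in zip(plat,bl): r.append(proj("top",W(.048*l[0],.048*l[1],ph),m)-f(o))
    for o,l in zip(platS,pl): r.append(proj("side",W(.048*l[0],.048*l[1],ph),ms)-fs(o))
    r.append(proj("top",W(0,.14,.09),m)-f((106,280)))
    r.append(proj("top",W(0,0,.198),m)-f((442,327)))
    r.append(proj("top",W(.1,0,.27),m)-f((507,40)))
    return np.array(r) if full else np.ravel(r)
s=least_squares(res,[.5,-.2,-.2,.02,.078],loss="soft_l1"); q=s.x
if __name__=="__main__":
    print(q.round(4)); print(res(q,True).round(1).tolist())
    x,y,t=q[:3];R=np.array([[np.cos(t),-np.sin(t)],[np.sin(t),np.cos(t)]])
    print("knob",q[:2]+R@[0,.14])
    print("yaxis tool ang", np.degrees(t))
E
python3 fit.py
```

```text
[ 0.552  -0.2252 -0.1852  0.0204  0.0758]
[[-0.5, -0.6], [0.6, -0.0], [0.7, 0.2], [-0.5, 0.4], [-0.2, -0.1], [0.1, 0.3], [-0.0, 0.0], [-0.0, 0.2], [0.2, -0.1], [-0.2, -0.3], [0.6, 0.4], [-0.1, -0.2], [0.0, 0.0], [-0.3, 0.1]]
knob [ 0.57776938 -0.0876024 ]
yaxis tool ang -10.609875792760638
```

Request:
{"op": "apply_moves", "data": {
  "increments": "0 0 0 -0.096; 0 0 0 -0.096; 0 0 0 -0.096; 0 0 0 -0.096; 0 0 0 -0.096; 0 0 0 0",
  "hand": 1
}}

```text
clock: 0.85
tool_pos: [0.2698, 0.5355, 0.2409]
ee_rot: [[-0.959, -0.282, -0.001], [-0.282, 0.959, -0.001], [0.001, -0.001, -1.0]]
force: [-0.5, 0.8, 0.9]
gripper_width: 0.997
grip_force: 0.0
```

```bash
cat > go.py <<'E'
import sys
from h import *
def to(p):
    s=monitor.sense(); R=np.array(s["ee_rot"]); d=R.T@(np.array(p)-s["tool_pos"])
    print("tool shift units",(d/.5).round(4),"psi",np.degrees(np.arctan2(R[1,0],R[0,0])).round(2),"q",np.round(s["joint_pos"],3),"F",s["force"].round(1),"tz",R[:,2].round(3),s["clock"],s["gripper_width"],s["tool_pos"].round(4))
to([float(a) for a in sys.argv[1:4]])
E
python3 go.py .5778 -.0876 .24
```

```text
tool shift units [-0.2395 -1.3694  0.0025] psi -163.62 q [ 0.989  0.359  1.511  0.     1.272 -0.868] F [-0.5  0.8  0.9] tz [-0.001 -0.001 -1.   ] 0.85 0.9971167668044197 [0.2698 0.5355 0.2409]
```

Request:
{"op": "apply_moves", "data": {
  "increments": "-0.02 -0.114 0 0; -0.02 -0.114 0 0; -0.02 -0.114 0 0; -0.02 -0.114 0 0; -0.02 -0.114 0 0; -0.02 -0.114 0 0; -0.02 -0.114 0 0; -0.02 -0.114 0 0; -0.02 -0.114 0 0; -0.02 -0.114 0 0"
}}

```text
clock: 2.1
tool_pos: [0.5279, 0.0156, 0.2414]
ee_rot: [[-0.96, -0.279, 0.0], [-0.279, 0.96, 0.0], [-0.0, 0.0, -1.0]]
force: [-0.8, 0.7, -0.8]
gripper_width: 1.003
grip_force: 0.0
```

Request:
{"op": "apply_moves", "data": {
  "increments": "-0.02 -0.114 0 0; -0.02 -0.114 0 0; 0 0 0 0; 0 0 0 0"
}}

```text
clock: 2.6
tool_pos: [0.5781, -0.0859, 0.2408]
ee_rot: [[-0.96, -0.281, -0.002], [-0.281, 0.96, 0.001], [0.001, 0.001, -1.0]]
force: [0.3, 0.6, -0.3]
gripper_width: 1.0
grip_force: 0.0
```

```bash
python3 go.py .5778 -.0876 .076
python3 - <<'E'
from h import *
print(optics.camera_model("wrist")); save("wrist","pics/w0.png"); save("side","pics/s1.png")
E
```

```text
tool shift units [ 0.0012 -0.0036  0.3297] psi -163.7 q [-0.266  0.338  1.544  0.     1.261 -2.121] F [ 0.3  0.6 -0.3] tz [-0.002  0.001 -1.   ] 2.6 1.0004672652537028 [ 0.5781 -0.0859  0.2408]
{'mtx': array([[335.51159213,   0.        , 322.57941037],
       [  0.        , 335.51159213, 237.294716  ],
       [  0.        ,   0.        ,   1.        ]]), 'k1': -0.022094637755567744, 'origin': array([ 0.50964678, -0.10634705,  0.38566321]), 'orientation': array([[-2.81823416e-01,  9.26342337e-01,  2.49930864e-01],
       [ 9.59465970e-01,  2.71880840e-01,  7.42014991e-02],
       [ 7.84577134e-04,  2.60711878e-01, -9.65416336e-01]])}
```

View pics/w0.png

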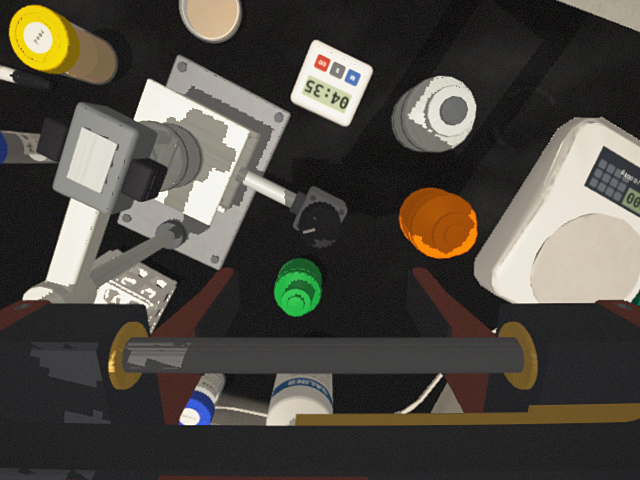

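The wrist image shows the knob at about (320,220), clear between the fingers, with green at (298,288) to the side. I check this against the fit.

Run:
```python
from h import *
print(proj("wrist",[.5778,-.0876,.09]), at_z("wrist",318,220,.09), at_z("wrist",298,300,.07))
print(proj("wrist",[.552,-.2252,.198]))
```

```text
[319.95433257 227.29987901] [ 0.57181496 -0.09119795  0.09      ] [ 0.66252546 -0.08634324  0.07      ]
[ 92.81011235 160.33988223]
```

Request:
{"op": "apply_moves", "data": {
  "increments": "0.001 -0.004 0.06 0; 0 0 0.06 0; 0 0 0.06 0; 0 0 0.05 0; 0 0 0.04 0; 0 0 0.03 0; 0 0 0.02 0; 0 0 0.01 0; 0 0 0 0"
}}

```text
clock: 3.82
tool_pos: [0.579, -0.0882, 0.0764]
ee_rot: [[-0.959, -0.283, -0.0], [-0.283, 0.959, -0.0], [0.0, -0.0, -1.0]]
force: [0.6, 0.2, -0.3]
gripper_width: 0.998
grip_force: 0.0
```

```bash
python3 go.py .5778 -.0876 .076; python3 -c "
from h import *
save('side','pics/s2.png');save('top','pics/t2.png')"
```

```text
tool shift units [0.0019 0.0019 0.0008] psi -163.55 q [-0.269  0.529  1.703 -0.     0.909 -2.127] F [ 0.6  0.2 -0.3] tz [-0. -0. -1.] 3.825 0.9981693898087732 [ 0.579  -0.0882  0.0764]
```

Now I close on the knob.

Request:
{"op": "apply_moves", "data": {
  "increments": "0.002 0.002 0 0; 0 0 0 0; 0 0 0 0; 0 0 0 0; 0 0 0 0; 0 0 0 0; 0 0 0 0; 0 0 0 0",
  "hand": -1
}}

```text
clock: 4.92
tool_pos: [0.578, -0.0887, 0.0764]
ee_rot: [[-0.959, -0.283, 0.001], [-0.283, 0.959, -0.002], [-0.0, -0.002, -1.0]]
force: [-0.2, -4.6, -0.3]
gripper_width: 0.427
grip_force: 30.0
```

Request:
{"op": "apply_moves", "data": {
  "increments": "0 -0.002 0 0; 0 0 0 0.1; 0 0 0 0.1; 0 0 0 0.1; 0 0 0 0.1; 0 0 0 0.1; 0 0 0 0.1; 0 0 0 0.1; 0 0 0 0.1; 0 0 0 0"
}}

```text
clock: 6.18
tool_pos: [0.5781, -0.0886, 0.0764]
ee_rot: [[-0.567, 0.824, 0.0], [0.824, 0.567, -0.0], [-0.0, 0.0, -1.0]]
force: [1.0, -2.3, -0.5]
gripper_width: 0.426
grip_force: 30.0
```

```bash
cat > trk.py <<'E'
import sys
from h import *
from fit import q
x,y,t,bx,ph=q
def track(fa,fb,c,hw,hh):
    a=cv2.cvtColor(cv2.imread(fa),6); b=cv2.cvtColor(cv2.imread(fb),6)
    u,v=np.round(c).astype(int); S=8
    T=cv2.resize(a[v-hh:v+hh,u-hw:u+hw],None,fx=S,fy=S,interpolation=cv2.INTER_CUBIC)
    B=cv2.resize(b[v-hh-14:v+hh+14,u-hw-6:u+hw+6],None,fx=S,fy=S,interpolation=cv2.INTER_CUBIC)
    r=cv2.matchTemplate(B,T,cv2.TM_CCOEFF_NORMED); _,mx,_,l=cv2.minMaxLoc(r)
    return np.array([l[0]/S-6,l[1]/S-14]).round(2),round(mx,3)
W=lambda a,b,z:[x+np.cos(t)*a-np.sin(t)*b,y+np.sin(t)*a+np.cos(t)*b,z]
n=sys.argv[1]; fb=f"pics/s{n}.png"; save("side",fb)
for nm,p,hw,hh in(("plat near-right edge",W(0,-.048,ph),14,5),("plat corner",W(-.048,-.048,ph),7,6),("can",W(-.01,-.02,.112),14,7),("collar/shoulder",W(0,0,.136),14,4),("head",W(0,0,.19),14,9),("dish",W(.0,-.06,.008),14,6)):
    s=abs(proj("side",p)-proj("side",np.add(p,[0,0,.01])))[1]/10
    d,mx=track("pics/s2.png",fb,proj("side",p),hw,hh); print(nm,d,mx,"mm up",round(-d[1]/s,2))
E
python3 trk.py 3; python3 go.py .5778 -.0886 .076
```

```text
plat near-right edge [-5.62 -1.62] 0.99 mm up 3.24
plat corner [ 0.   -2.25] 0.968 mm up 4.45
can [0.25 0.  ] 0.845 mm up -0.0
collar/shoulder [0.   0.12] 0.989 mm up -0.23
head [0. 0.] 0.935 mm up -0.0
dish [0. 0.] 0.998 mm up -0.0
tool shift units [ 0.0004 -0.0006  0.0008] psi 124.62 q [-0.27   0.528  1.705  0.     0.908 -0.874] F [ 0.4 -2.5 -0.4] tz [ 0. -0. -1.] 6.225 0.42541440232574723 [ 0.5782 -0.0886  0.0764]
```

Request:
{"op": "apply_moves", "data": {
  "increments": "0 0 0 0.1; 0 0 0 0.1; 0 0 0 0.1; 0 0 0 0.1; 0 0 0 0.1; 0 0 0 0.1; 0 0 0 0.1; 0 0 0 0.1; 0 0 0 0.1; 0 0 0 0"
}}

```text
clock: 7.48
tool_pos: [0.5783, -0.0887, 0.0764]
ee_rot: [[0.723, 0.691, 0.001], [0.691, -0.723, -0.0], [0.0, 0.001, -1.0]]
force: [1.1, -2.2, -1.7]
gripper_width: 0.428
grip_force: 30.0
```

```bash
python3 trk.py 4; python3 go.py .5778 -.0886 .076
python3 - <<'E'
import cv2
im=cv2.imread("pics/s4.png")[205:305,285:395]
cv2.imwrite("pics/s4c.png",cv2.resize(im,None,fx=6,fy=6,interpolation=cv2.INTER_CUBIC))
E
```

```text
plat near-right edge [-6.  -4.5] 0.975 mm up 9.0
plat corner [-0.12 -5.12] 0.954 mm up 10.14
can [ 0.25 -0.5 ] 0.75 mm up 0.98
collar/shoulder [-0.12  0.  ] 0.973 mm up -0.0
head [0. 0.] 0.974 mm up -0.0
dish [0. 0.] 0.998 mm up -0.0
tool shift units [-0.0007 -0.0008  0.0008] psi 43.75 q [-0.27   0.528  1.705 -0.     0.907  0.537] F [ 0.8 -1.9 -1.4] tz [ 0.001 -0.    -1.   ] 7.525 0.42788056362042265 [ 0.5783 -0.0887  0.0764]
```

View pics/s4c.png

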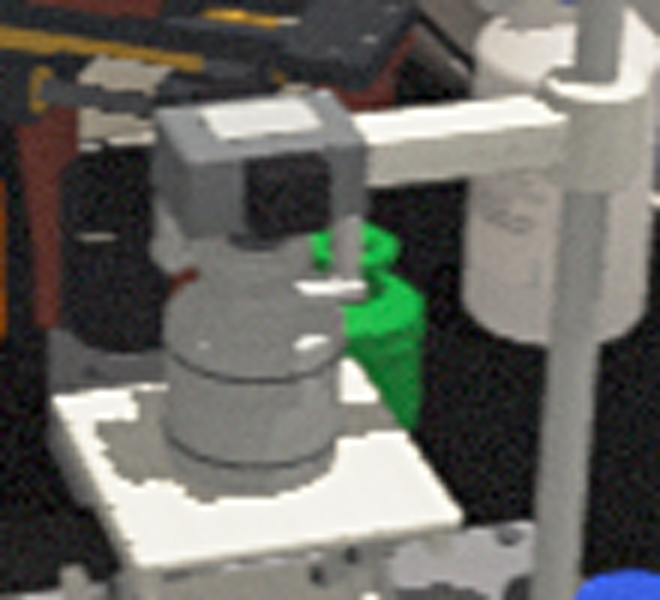

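The crop shows the canister just above the platform, not lifted yet, with its rings at rows ~378 and ~462. From here I take small steps and track the rings.

```bash
cat > ring.py <<'E'
import sys
from h import *
G=lambda f:cv2.resize(cv2.imread(f,0),None,fx=8,fy=8,interpolation=cv2.INTER_CUBIC)
def tr(A,B,x0,x1,y0,y1):
    T=A[y0*8:y1*8,x0*8:x1*8]; r=cv2.matchTemplate(B[(y0-9)*8:(y1+9)*8,(x0-2)*8:(x1+2)*8],T,cv2.TM_CCOEFF_NORMED)
    _,mx,_,l=cv2.minMaxLoc(r); return l[1]/8-9,round(mx,3)
n=sys.argv[1]; save("side",f"pics/s{n}.png"); A=G("pics/s4.png");B=G(f"pics/s{n}.png")
sc=(proj("side",[.552,-.225,.1])-proj("side",[.552,-.225,.11]))[1]/10
for nm,w in(("rings",(314,340,258,286)),("ring1",(314,340,262,272)),("ring2",(314,340,276,286)),("platedge",(310,355,286,300)),("head",(311,345,222,242))):
    d,mx=tr(A,B,*w); print(nm,"mm up",round(-d/sc,2),mx)
s=monitor.sense();R=s["ee_rot"];print(np.degrees(np.arctan2(R[1,0],R[0,0])),s["force"],s["ft_torque"].round(3))
E
echo
```

```text
(no output)
```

Request:
{"op": "apply_moves", "data": {
  "increments": "0 0 0 0.09; 0 0 0 0.09; 0 0 0 0; 0 0 0 0"
}}

```text
clock: 8.02
tool_pos: [0.5783, -0.0887, 0.0764]
ee_rot: [[0.887, 0.462, 0.001], [0.462, -0.887, -0.0], [0.0, 0.001, -1.0]]
force: [2.5, -2.4, -1.9]
gripper_width: 0.427
grip_force: 30.0
```

```bash
python3 ring.py 5
```

```text
rings mm up 1.01 0.929
ring1 mm up 1.26 0.947
ring2 mm up 1.01 0.954
platedge mm up 0.76 0.968
head mm up -0.0 0.998
27.467106773594637 [ 1.84954427 -2.63649198 -2.09045488] [-0.52  -0.324  0.116]
```

Run:
```python
from h import *
import re
src=open('ring.py').read().split("n=sys")[0]; exec(src)
save("side","pics/s6.png");save("side","pics/s7.png")
sc=(proj("side",[.552,-.225,.1])-proj("side",[.552,-.225,.11]))[1]/10; print(sc)
F={k:G(f"pics/s{k}.png") for k in(0,)} if 0 else {}
import cv2
F={k:G(f"pics/{k}.png") for k in("side0","s1","s2","s3","s4","s5","s6","s7")}
for r in("s2","s5"):
  for k in F:
    print(r,k,[(round(-tr(F[r],F[k],*w)[0]/sc,2),tr(F[r],F[k],*w)[1]) for w in((314,340,258,286),(314,340,258,275),(314,340,276,285))])
def prof(k): # dark-ring subpixel row at cols 322-334 
    a=cv2.imread(f"pics/{k}.png",0).astype(float)[255:290,321:335].mean(1); return a
for k in F: print(k,prof(k).round(0).astype(int).tolist())
```

```text
0.4964739522674847
s2 side0 [(np.float64(-0.0), 0.989), (np.float64(-0.0), 0.99), (np.float64(-0.0), 0.988)]
s2 s1 [(np.float64(-0.0), 0.988), (np.float64(-0.0), 0.989), (np.float64(-0.0), 0.988)]
s2 s2 [(np.float64(-0.0), 1.0), (np.float64(-0.0), 1.0), (np.float64(-0.0), 1.0)]
s2 s3 [(np.float64(-0.0), 0.976), (np.float64(-0.0), 0.989), (np.float64(-0.0), 0.959)]
s2 s4 [(np.float64(1.26), 0.891), (np.float64(1.26), 0.903), (np.float64(1.01), 0.925)]
s2 s5 [(np.float64(2.27), 0.934), (np.float64(2.01), 0.948), (np.float64(2.01), 0.966)]
s2 s6 [(np.float64(2.27), 0.935), (np.float64(2.01), 0.946), (np.float64(2.01), 0.97)]
s2 s7 [(np.float64(2.27), 0.936), (np.float64(2.01), 0.948), (np.float64(2.01), 0.966)]
s5 side0 [(np.float64(-2.01), 0.867), (np.float64(-2.01), 0.95), (np.float64(-2.01), 0.929)]
s5 s1 [(np.float64(-2.01), 0.865), (np.float64(-2.01), 0.95), (np.float64(-2.01), 0.926)]
s5 s2 [(np.float64(-2.01), 0.868), (np.float64(-2.01), 0.95), (np.float64(-2.01), 0.93)]
s5 s3 [(np.float64(-2.27), 0.872), (np.float64(-2.01), 0.948), (np.float64(-2.27), 0.921)]
s5 s4 [(np.float64(
[... 1048 characters left out ...]
, 124, 121, 123, 122, 122, 124, 127, 125, 125, 126, 126, 114, 80, 122, 125, 124, 122, 125, 128, 129, 130, 129, 130, 129, 130, 125, 88, 116, 126, 124, 127, 169, 247, 242]
s5 [125, 123, 122, 123, 122, 123, 128, 125, 125, 126, 127, 123, 87, 106, 126, 126, 125, 124, 125, 128, 128, 130, 129, 129, 130, 130, 107, 96, 125, 126, 125, 147, 212, 245, 241]
s6 [124, 123, 122, 122, 122, 123, 128, 125, 127, 125, 127, 124, 86, 107, 126, 125, 125, 125, 126, 128, 129, 130, 128, 129, 130, 129, 106, 96, 125, 125, 125, 147, 212, 245, 241]
s7 [125, 123, 122, 122, 123, 123, 128, 125, 126, 126, 126, 123, 87, 107, 127, 125, 124, 124, 125, 128, 129, 129, 129, 129, 129, 129, 106, 96, 127, 125, 125, 147, 211, 245, 241]
```

The canister is already about 2.1 mm up. I back off a little to get more margin.

Request:
{"op": "apply_moves", "data": {
  "increments": "0 0 0 -0.07; 0 0 0 -0.06; 0 0 0 0; 0 0 0 0"
}}

```text
clock: 8.68
tool_pos: [0.5783, -0.0887, 0.0764]
ee_rot: [[0.778, 0.628, 0.001], [0.628, -0.778, -0.0], [0.0, 0.001, -1.0]]
force: [2.8, -2.5, -2.3]
gripper_width: 0.429
grip_force: 30.0
```

```bash
cat > cen.py <<'E'
import sys
from h import *
n=sys.argv[1]; save("side",f"pics/{n}.png")
def c(k):
    a=cv2.imread(f"pics/{k}.png",0).astype(float)[255:290,321:335].mean(1); o=[]
    for lo,hi in((10,17),(23,31)):
        w=np.clip(118-a[lo:hi],0,None); o.append((w@np.arange(lo,hi))/w.sum())
    return np.array(o)
print("canister up mm",(c("s2")-c(n))/.485)
s=monitor.sense();R=s["ee_rot"];print(np.degrees(np.arctan2(R[1,0],R[0,0])),s["force"].round(1))
E
python3 cen.py s8
```

```text
canister up mm [1.2202286  1.52317266]
38.9018550262951 [ 3.3 -1.7 -2.1]
```

Request:
{"op": "apply_moves", "data": {
  "increments": "0 0 0 0; 0 0 0 0; 0 0 0 0; 0 0 0 0; 0 0 0 0; 0 0 0 0",
  "hand": 0.5
}}

```text
clock: 9.48
tool_pos: [0.5779, -0.0886, 0.0764]
ee_rot: [[0.778, 0.629, -0.0], [0.629, -0.778, -0.0], [-0.0, -0.0, -1.0]]
force: [-0.1, -1.4, 0.3]
gripper_width: 0.748
grip_force: 0.0
```

Request:
{"op": "apply_moves", "data": {
  "increments": "0 0 -0.02 0; 0 0 -0.05 0; 0 0 -0.1 0; 0 0 -0.1 0; 0 0 -0.1 0; 0 0 -0.03 0; 0 0 0 0.1; 0 0 0 0.1; 0 0 0 0.1; 0 0 0 0.1",
  "hand": 1
}}

```text
clock: 10.72
tool_pos: [0.5772, -0.0883, 0.2754]
ee_rot: [[0.999, 0.046, -0.002], [0.046, -0.999, 0.0], [-0.002, -0.001, -1.0]]
force: [0.1, 0.5, -0.1]
gripper_width: 1.001
grip_force: 0.0
```

Request:
{"op": "apply_moves", "data": {
  "increments": "0 0 0 0.1; 0 0 0 0.05; 0 0 0 0; 0 0 0 0"
}}

```text
clock: 11.22
tool_pos: [0.5776, -0.0885, 0.2759]
ee_rot: [[0.983, -0.181, -0.001], [-0.181, -0.983, 0.0], [-0.001, 0.0, -1.0]]
force: [-0.9, 0.5, 0.7]
gripper_width: 0.999
grip_force: 0.0
```

```bash
python3 cen.py s9; python3 fit.py; python3 go.py .552 -.2252 .26
```

```text
canister up mm [1.28903635 1.52317266]
-10.473410659565108 [-0.   0.5  0.4]
[ 0.552  -0.2252 -0.1852  0.0204  0.0758]
[[-0.5, -0.6], [0.6, -0.0], [0.7, 0.2], [-0.5, 0.4], [-0.2, -0.1], [0.1, 0.3], [-0.0, 0.0], [-0.0, 0.2], [0.2, -0.1], [-0.2, -0.3], [0.6, 0.4], [-0.1, -0.2], [0.0, 0.0], [-0.3, 0.1]]
knob [ 0.57776938 -0.0876024 ]
yaxis tool ang -10.609875792760638
tool shift units [-0.0009  0.2782  0.032 ] psi -10.47 q [-0.27   0.308  1.498 -0.     1.336  1.484] F [-0.   0.5  0.4] tz [-0.001  0.    -1.   ] 11.275 1.0005806643703075 [ 0.5777 -0.0885  0.276 ]
```

Request:
{"op": "apply_moves", "data": {
  "increments": "0 0.07 0 0; 0 0.07 0 0; 0 0.07 0 0; 0 0.07 0 0; 0 0 0 0; 0 0 0 0"
}}

```text
clock: 12.02
tool_pos: [0.5523, -0.2256, 0.2762]
ee_rot: [[0.983, -0.183, -0.0], [-0.183, -0.983, 0.001], [-0.0, -0.001, -1.0]]
force: [-0.5, 0.1, 0.1]
gripper_width: 0.995
grip_force: 0.0
```

```bash
python3 go.py .552 -.2262 .187
python3 - <<'E'
from h import *
save("wrist","pics/w1.png"); print(proj("wrist",[.552,-.2252,.198]),[proj("wrist",[.552-.184*a,-.2252+.983*a,.195]).round(1) for a in(-.032,.032)])
E
```

```text
tool shift units [-0.0002  0.0013  0.1784] psi -10.54 q [-5.040e-01  3.260e-01  1.472e+00  1.000e-03  1.345e+00  1.251e+00] F [-0.5  0.1  0.1] tz [-0.     0.001 -1.   ] 12.025 0.9953815361858872 [ 0.5523 -0.2256  0.2762]
[321.89101748 252.83740097] [array([364.7, 235.8]), array([280.1, 266.9])]
```

View pics/w1.png

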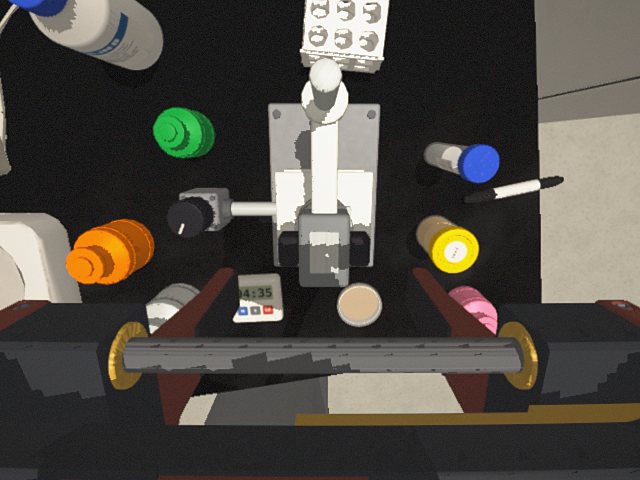

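The head sits centred between the fingers: buttons at (288,248) and (358,248), block centre x≈324. I descend.

Request:
{"op": "apply_moves", "data": {
  "increments": "0 0.001 0.05 0; 0 0 0.05 0; 0 0 0.04 0; 0 0 0.025 0; 0 0 0.013 0; 0 0 0 0; 0 0 0 0"
}}

```text
clock: 12.95
tool_pos: [0.5528, -0.2269, 0.1881]
ee_rot: [[0.983, -0.183, 0.001], [-0.183, -0.983, -0.001], [0.001, 0.001, -1.0]]
force: [0.6, 0.3, 0.3]
gripper_width: 0.997
grip_force: 0.0
```

Request:
{"op": "apply_moves", "data": {
  "increments": "0 0 0 0; 0 0 0 0; 0 0 0 0; 0 0 0 0; 0 0 0 0; 0 0 0 0; 0 0 0 0; 0 0 0 0",
  "hand": -1
}}

```text
clock: 13.95
tool_pos: [0.5524, -0.2264, 0.188]
ee_rot: [[0.983, -0.183, 0.001], [-0.183, -0.983, 0.0], [0.0, -0.0, -1.0]]
force: [-0.3, 1.8, 5.4]
gripper_width: 0.419
grip_force: 30.0
```

```bash
python3 cen.py s10; python3 go.py .552 -.2262 .187
```

```text
canister up mm [1.24350389 1.62789037]
-10.54802673052173 [-2.5  2.7  6. ]
tool shift units [-0.0009 -0.0003  0.0018] psi -10.55 q [-0.505  0.406  1.58   0.     1.156  1.25 ] F [-2.5  2.7  6. ] tz [ 0.  0. -1.] 14.0 0.41871518848492334 [ 0.5524 -0.2264  0.1879]
```

Request:
{"op": "apply_moves", "data": {
  "increments": "0 0 -0.005 0; 0 0 -0.005 0; 0 0 -0.005 0; 0 0 -0.005 0; 0 0 0 0; 0 0 0 0"
}}

```text
clock: 14.75
tool_pos: [0.5523, -0.2265, 0.1975]
ee_rot: [[0.983, -0.183, 0.0], [-0.183, -0.983, 0.0], [0.0, -0.0, -1.0]]
force: [3.3, 2.8, -6.0]
gripper_width: 0.418
grip_force: 30.0
```

```bash
python3 cen.py s11; python3 go.py .552 -.2262 .187
python3 - <<'E'
import cv2,numpy as np
exec(open('ring.py').read().split("n=sys")[0])
print("head px",tr(G("pics/s10.png"),G("pics/s11.png"),311,345,222,238))
im=cv2.imread("pics/s11.png")[190:310,270:400]
cv2.imwrite("pics/s11c.png",cv2.resize(im,None,fx=5,fy=5,interpolation=cv2.INTER_CUBIC))
E
```

```text
canister up mm [1.22397817 1.67871616]
-10.547703806524176 [ 3.7  2.  -6.3]
tool shift units [-0.0007 -0.0004  0.021 ] psi -10.55 q [-0.505  0.396  1.569  0.     1.176  1.25 ] F [ 3.7  2.  -6.3] tz [ 0.  0. -1.] 14.8 0.41432611862824775 [ 0.5523 -0.2265  0.1975]
head px (-5.125, 0.902)
```

View pics/s11c.png

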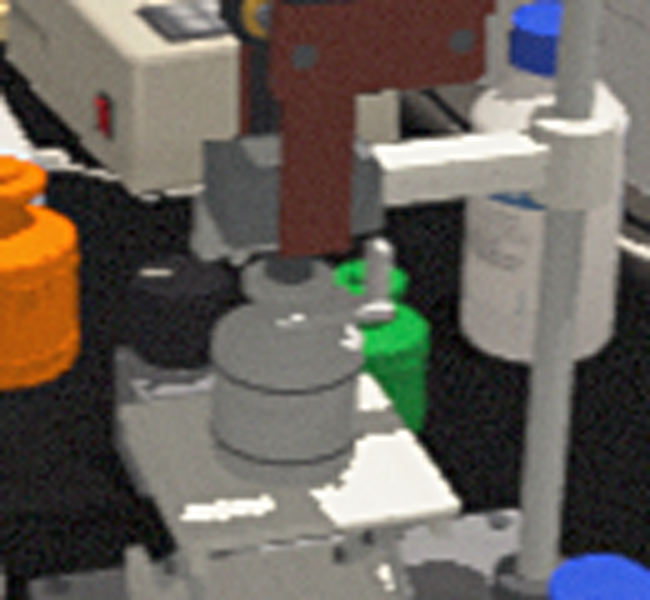

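The head has risen about 10 mm and the canister stayed put (rings at rows ~388 and ~462). I continue lifting.

Request:
{"op": "apply_moves", "data": {
  "increments": "0 0 -0.01 0; 0 0 -0.01 0; 0 0 -0.01 0; 0 0 -0.01 0; 0 0 -0.01 0; 0 0 -0.01 0; 0 0 -0.01 0; 0 0 -0.014 0; 0 0 0 0; 0 0 0 0"
}}

```text
clock: 16.05
tool_pos: [0.5523, -0.2265, 0.2401]
ee_rot: [[0.983, -0.183, 0.001], [-0.183, -0.983, -0.0], [0.001, -0.0, -1.0]]
force: [2.2, 4.1, 1.2]
gripper_width: 0.415
grip_force: 30.0
```

```bash
python3 cen.py s12; python3 go.py .552 -.2262 .187
```

```text
canister up mm [1.2619265  1.52317266]
-10.542811427782294 [2.5 4.1 1.2]
tool shift units [-0.0008 -0.0003  0.1062] psi -10.54 q [-0.505  0.355  1.519  0.     1.267  1.25 ] F [2.5 4.1 1.2] tz [ 0.001  0.    -1.   ] 16.1 0.4143262795989391 [ 0.5523 -0.2264  0.2401]
```

The head is up ~52 mm. I release it and withdraw upward.

Request:
{"op": "apply_moves", "data": {
  "increments": "0 0 0 0; 0 0 0 0; 0 0 0 0; 0 0 0 0; 0 0 0 0; 0 0 0 0; 0 0 0 0; 0 0 0 0",
  "hand": 1
}}

```text
clock: 17.1
tool_pos: [0.5522, -0.2267, 0.2393]
ee_rot: [[0.983, -0.183, -0.0], [-0.183, -0.983, -0.0], [-0.0, 0.0, -1.0]]
force: [0.2, 0.1, 0.2]
gripper_width: 1.001
grip_force: 0.0
```

Request:
{"op": "apply_moves", "data": {
  "increments": "0 0 -0.02 0; 0 0 -0.05 0; 0 0 -0.06 0; 0 0 -0.06 0; 0 0 0 0; 0 0 0 0"
}}

```text
clock: 17.85
tool_pos: [0.5519, -0.2265, 0.3339]
ee_rot: [[0.983, -0.183, -0.001], [-0.183, -0.983, 0.0], [-0.001, -0.0, -1.0]]
force: [-0.6, 0.5, 0.2]
gripper_width: 1.004
grip_force: 0.0
```

```bash
python3 cen.py s13; python3 go.py .552 -.2262 .187
```

```text
canister up mm [1.08258016 1.52317266]
-10.545424983708427 [ 0.3 -0.1  0.1]
tool shift units [ 0.0011 -0.0003  0.2926] psi -10.55 q [-0.505  0.288  1.387 -0.     1.469  1.25 ] F [ 0.3 -0.1  0.1] tz [-0.002  0.001 -1.   ] 17.9 1.0005986964965228 [ 0.5517 -0.2263  0.3333]
```

View pics/s13.png

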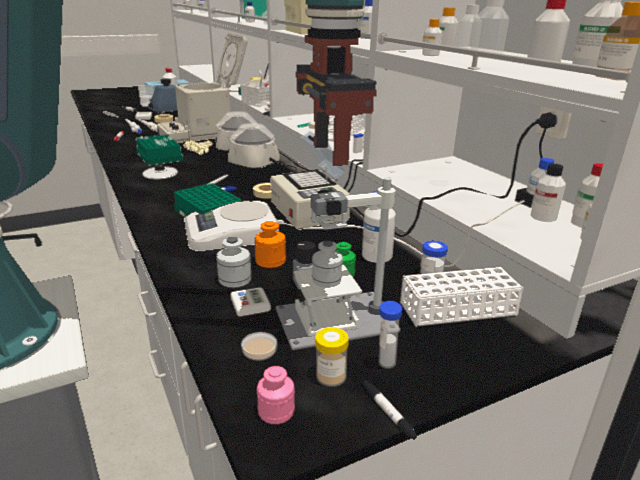

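The head stays up at (330,207), the canister stands on the platform at (327,265), and the bystanders have not moved.

```bash
python3 -c "
from workcell import close_job; print(close_job())"
```

```text
the job is handed in; nothing more can be done
None
```

The job is handed in: the canister stands on the jack (it now sits about 1.4 mm higher than it hung, and was about 2.2 mm up at most), the head is about 52 mm up its post with the gripper clear, and nothing around the stand looks moved.

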